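# Press the canister lids home

### The arm

A 6-joint arm with a two-finger parallel gripper is mounted at the origin on the work surface. World frame = base frame: x ahead of the robot, y to its left, z up, the work surface at z = 0. Lengths are in m, angles in rad, forces in N, time in s.
With the tool pointing down it reaches from about 0.35 to 0.775 m from the base axis. Payload 5.5 kg.
Tool frame: the origin (TCP) lies on the centre line of the jaws, within the pads' length; the fingertips stand 11 mm ahead of it and the grasp point (between the pads) lies 8 mm behind it; z points along the fingers, y is the line along which they close (so a half turn about z gives the same grasp; the last joint's range is limited). The gripper opens to 85 mm and grips with 20 to 120 N. Pads are 22 mm wide; open, the fingers measure 114 mm over their backs; the gripper's body (76 mm by 85 mm) begins 54 mm behind the grasp point. The pads swing forward as they close: fully open they stand 13 mm farther back than shut.
Start: joints at [1.195, 0.313, 0.046, 1.304, 0, 1.431], TCP at [0.134, 0.559, 0.242] pointing down, gripper open.
Joint ranges: [-2.76, 2.76], [-0.86, 1.69], [-1.03, 1.26], [-2.2, 2.34], [-1.47, 1.5], [-3.14, 3.14]. Speed limits (rad/s): [2.57, 2.57, 3.14, 3.14, 3.14, 3.14].

### API

Orientations are given as a unit quaternion [w, x, y, z].
In Python, from workcell import get_state, eyes, env gives the robot as it stands.
- The arm moves only by the shell command python3 -m inch 'ROWS' [OPENING] [FORCE]. ROWS is JSON, one flat list of numbers, 4 for each row, row after row: the shift along the tool's x, y, z in cm, then the turn about the tool's z in rad. A call has exactly 5 rows; each row shifts and turns the commanded pose from where the row before left it, along the tool's axes as they then stand; what a row does not reach is not made up. A row lasts 1/12 s, in which the tool goes at most 41.7 mm and 7.16 degrees, less where a joint would pass 70% of its speed; a pose out of reach is approached as far as the arm can. A call is refused whole if a number of a shift passes 4.17 or a number of a turn 0.125, either way. A call with a gripper value outside its range is refused whole. OPENING is the opening, from -1 (shut) to 1 (fully open), set as the call begins (- or left out, the last holds). The fingers move at their own pace and stop on an object; FORCE is the grip in N (left out, the last holds). Time passes only in rows, so rows that do not move let the fingers close, or fill a call up. It gives the time, the measured TCP pose, the force, the opening and the grip force at its end, in the units of the state.
- get_state(): the state, without advancing time (a new reading comes with each control period).
- eyes.read_camera(name): name is "scene" or "side" or "wrist"; returns the picture (420x560x3 uint8, red, green, blue); there is no depth.
- eyes.camera_info(name): a dict with "fovy" (degrees; the focal length in pixels is half the picture's height over the tangent of half this angle, whatever the lens; pixels are square), "cx", "cy" (the principal point, pixels), "D" ([k1, k2, p1, p2, k3] as OpenCV has them; the pictures are not rectified), "xyz" and "orientation" of the camera in the world. Camera axes: x right, y down, z forward; pixel columns grow to the right and rows downward; lengths in m; the calibration is good to about 2 mm. A picture is of the moment at which its call begins: read the wrist's pose just before it. camera_info takes no time and is no camera call; for the wrist camera it gives the pose at the moment of the call.
- env.hand_in(): hands the job in; it is judged then, once.
The state is a dict: "clock": time; "joint_pos": joint angles; "qvel": joint speeds; "tau": joint torques, N m; "tcp_pos": TCP position; "orientation": TCP orientation; "wrist_force": force on the tool from outside, world axes, zero at the start; "ft_torque": the same for the moment, N m; "finger_gap": finger opening in m; "grip_force": force on a finger pad.
Only numpy, scipy, OpenCV 4.12 (cv2) and the standard library are available. Lean on these libraries where they do the work, as an engineer would, in place of code of your own. Each camera call takes 0.05 s, during which the arm holds its last target. There are 200 camera calls.

### The job

Closing up the tile workshop: with the fingertips, gently press down the lid of the wide low canister, then of the tall slim one, then of the square one, each until it sits home on its rim. Leave the smallest canister's lid up, do not lift, tip or shove the canisters, and leave everything else on the bench where it is.

Things in the scene. Friction and masses are not known exactly. Their poses are not given: they have to be found in the camera images.
- wide_jar: the wide, low round canister, white stoneware, 88 mm diameter, rim 70 mm above its foot, about 0.65 kg; it stands loose on the bench. Origin: centre of its foot, z up.
- wide_lid (a joint): how far the wide canister's lid has been pushed in, m: 0 fully up (the 12 mm gap between lid and rim shows the black seal), 0.010 home on the rim's 2 mm rubber gasket; it starts between 0 and 0.002. It slides straight down, has no spring, gives way at about 3 N and stays where it is left; at home the gasket stops it softly (about 5 N for each further mm).
- wide_lid_top (a point): centre of the flat top of the wide canister's plain wooden lid (round, 82 mm diameter, 10 mm thick); it is 92 mm above the canister's foot with the lid fully up and 82 mm with the lid home.
- tall_jar: the tall, slim round canister, white stoneware, 62 mm diameter, rim 120 mm above its foot, about 0.6 kg; it stands loose on the bench. Origin: centre of its foot, z up.
- tall_lid (a joint): how far the tall canister's lid has been pushed in, m: 0 fully up (the 12 mm gap between lid and rim shows the black seal), 0.010 home on the rim's 2 mm rubber gasket; it starts between 0 and 0.002. It slides straight down, has no spring, gives way at about 3 N and stays where it is left; at home the gasket stops it softly (about 5 N for each further mm).
- tall_lid_top (a point): centre of the flat top of the tall canister's plain wooden lid (round, 56 mm diameter, 10 mm thick); it is 142 mm above the canister's foot with the lid fully up and 132 mm with the lid home.
- square_jar: the square canister, white stoneware, 66 x 66 mm, rim 85 mm above its foot, about 0.6 kg; it stands loose on the bench. Origin: centre of its foot, z up.
- square_lid (a joint): how far the square canister's lid has been pushed in, m: 0 fully up (the 12 mm gap between lid and rim shows the black seal), 0.010 home on the rim's 2 mm rubber gasket; it starts between 0 and 0.002. It slides straight down, has no spring, gives way at about 3 N and stays where it is left; at home the gasket stops it softly (about 5 N for each further mm).
- square_lid_top (a point): centre of the flat top of the square canister's plain wooden lid (60 x 60 mm, 10 mm thick); it is 107 mm above the canister's foot with the lid fully up and 97 mm with the lid home.
- small_jar: the smallest canister, round, white stoneware, 52 mm diameter, rim 60 mm above its foot, about 0.4 kg; its lid is to stay up; it stands loose on the bench. Origin: centre of its foot, z up.
- small_lid (a joint): how far the small canister's lid has been pushed in, m: 0 fully up (the 12 mm gap between lid and rim shows the black seal), 0.010 home on the rim's 2 mm rubber gasket; it starts between 0 and 0.002. It slides straight down, has no spring, gives way at about 3 N and stays where it is left; at home the gasket stops it softly (about 5 N for each further mm).
- small_lid_top (a point): centre of the flat top of the small canister's plain wooden lid (round, 46 mm diameter, 10 mm thick); it is 82 mm above the canister's foot with the lid fully up and 72 mm with the lid home.
- tile_stack: stack of five small hexagonal terracotta tiles, 34 mm across, 40 mm high; loose, to be left alone. Origin: centre of the underside.
- tile_cutter: small hexagonal steel tile cutter, 34 mm across and 22 mm high, with a stem and a black button on top, 50 mm high in all; loose, to be left alone. Origin: centre of the underside.
- clay_knife: clay knife lying flat: dark wooden handle 90 x 14 x 10 mm and thin steel blade, about 155 mm long along its x axis; loose, to be left alone. Origin: on the underside, 15 mm from the handle's blade end, inside the handle.
- sanding_block: cork sanding block with a wooden back, 62 x 92 x 26 mm; loose, to be left alone. Origin: centre of the underside.
- round_cutter: round steel cutter 52 mm in diameter and 24 mm high, with a wire bow up to 53 mm; loose, to be left alone. Origin: centre of the underside.
- glaze_brush: brush lying flat along its x axis, behind the canisters; loose, to be left alone. Origin: on the underside, near the middle of its length.
- tool_mug: white mug, 76 mm diameter, 85 mm high, behind the canisters; loose, to be left alone. Origin: centre of the underside.

How it is judged:
By the outcome, as a careful person would: the job done as asked, in the order asked, and still so for the second after the job is handed in, with the robot touching nothing.
It also fails if it takes over 51 s, if anything falls off the work surface, if the arm or the gripper's body presses on something with over 40 N, if the wrist force passes 120 N, or if a joint passes its speed limit or range.

## Working session

There is one attempt and no reset: what is moved stays moved. The work goes in short steps, Python scripts to look and compute and a shell command to move; the robot and the scene stay as the last step left them, time stands still between calls to the robot, and variables do not carry over. Pictures are saved under pics/ and viewed, at most 10 in all, crops included, and the job is handed in when it is done.

```bash
mkdir -p pics; python3 - <<'E'
from workcell import get_state, eyes
import cv2
for n in("scene","side"):
    i=eyes.camera_info(n);print(n,i)
    cv2.imwrite(f"pics/{n}0.png",eyes.read_camera(n)[:,:,::-1])
print(get_state()); print(eyes.camera_info("wrist"))
E
```

```text
scene {'fovy': 56.17447962551147, 'cx': 270.72690906464595, 'cy': 214.1715544014181, 'D': array([0.03888964, 0.        , 0.        , 0.        , 0.        ]), 'xyz': array([1.14245349, 0.21480063, 0.57917066]), 'orientation': array([-0.26030052,  0.52021186,  0.7294753 , -0.35984586])}
side {'fovy': 45.53378275480776, 'cx': 276.6432904286725, 'cy': 211.72823848281118, 'D': array([-0.17242675,  0.        ,  0.        ,  0.        ,  0.        ]), 'xyz': array([ 0.3943099 , -0.75132126,  0.78674203]), 'orientation': array([-0.41783289,  0.90184496, -0.10218881,  0.04060519])}
{'clock': 0.1, 'joint_pos': array([ 1.19539011e+00,  3.13951813e-01,  4.51341166e-02,  1.30362161e+00,
       -2.02683489e-05,  1.43119955e+00]), 'qvel': array([-0.00165189, -0.00124687,  0.00204989, -0.00146964,  0.00022306,
       -0.0016344 ]), 'tau': array([ 3.11331671e-03, -4.81726062e+01,  2.99243689e+01,  1.27766214e-02,
       -1.33087092e-04,  9.13406268e-06]), 'tcp_pos': array([0.1341925 , 0.55868275, 0.24149994]), 'orientation': array([-1.99405280e-04,  1.17631688e-01,  9.93056953e-01, -7.96987169e-04]), 'wrist_force': array([-0.06059102, -0.26576157,  0.80302858]), 'ft_torque': array([-0.0357402 , -0.01906038,  0.03736954]), 'grip_force': 0.0, 'finger_gap': 0.08533814131313171}
{'fovy': 70.57970048370088, 'cx': 281.90453272348174, 'cy': 208.9160064336545, 'D': array([-0.0404289,  0.       ,  0.       ,  0.       ,  0.       ]), 'xyz': array([0.06084039, 0.57600046, 0.37130047]), 'orientation': array([0.11889013, 0.77634214, 0.61199057, 0.09287389])}
```

View pics/scene0.png

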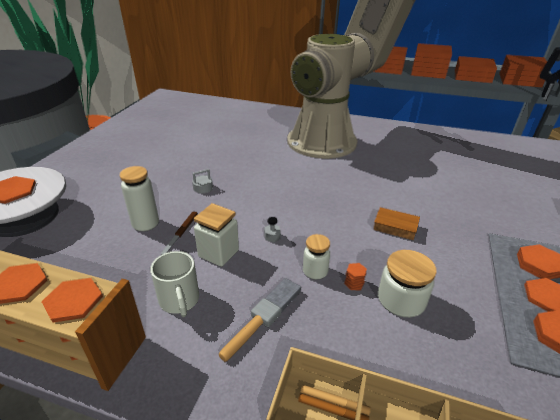

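View pics/side0.png

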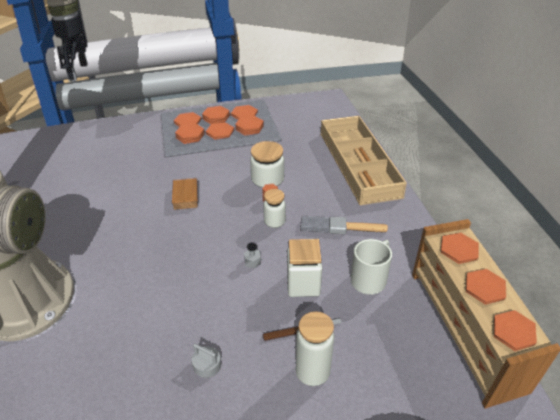

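The scene view shows the lid tops at about wide (411,266), tall (134,174), square (216,216) and small (317,242). In the side view they are at about wide (267,151), tall (316,327), square (304,250) and small (274,197). I'll intersect those rays with the lid-top heights.

```bash
cat > h.py <<'E'
from workcell import get_state, eyes
import cv2, numpy as np
from scipy.spatial.transform import Rotation as R
def KD(i):
    f=210/np.tan(np.radians(i["fovy"]/2)); return np.array([[f,0,i["cx"]],[0,f,i["cy"]],[0,0,1.]]),np.array(i["D"])
def rot(q): return R.from_quat(np.roll(q,-1))
def onplane(i,p,z):
    K,D=KD(i); u=cv2.undistortPoints(np.array([[p]],float),K,D)[0,0]
    d=rot(i["orientation"]).apply([u[0],u[1],1]); o=np.array(i["xyz"]); return (o+d*(z-o[2])/d[2])
def totool(p,s=None):
    s=s or get_state(); return rot(s["orientation"]).inv().apply(np.array(p)-s["tcp_pos"])*100
def proj(i,p):
    K,D=KD(i); c=rot(i["orientation"]).inv().apply(np.atleast_2d(p)-i["xyz"])
    return cv2.projectPoints(c,np.zeros(3),np.zeros(3),K,D)[0][:,0]
E
python3 - <<'E'
from h import *
a={"wide":((411,266),(267,151),.091),"tall":((134,174),(316,327),.141),"square":((216,216),(304,250),.106),"small":((317,242),(274,197),.081)}
for k,(p,q,z) in a.items():
    print(k,onplane(eyes.camera_info("scene"),p,z).round(4),onplane(eyes.camera_info("side"),q,z).round(4))
s=get_state();print(rot(s["orientation"]).as_matrix().round(3))
E
```

```text
wide [0.5949 0.2889 0.091 ] [0.5926 0.2852 0.091 ]
tall [ 0.5595 -0.2859  0.141 ] [ 0.5516 -0.2968  0.141 ]
square [ 0.5943 -0.0837  0.106 ] [ 0.5875 -0.0912  0.106 ]
small [0.576  0.1177 0.081 ] [0.5726 0.1125 0.081 ]
[[-0.972  0.234 -0.001]
 [ 0.234  0.972 -0.002]
 [ 0.    -0.002 -1.   ]]
```

```bash
python3 -m inch '[-3.4,-1.05,0,0, -3.4,-1.05,0,0, -3.4,-1.05,0,0, -3.4,-1.05,0,0, -3.4,-1.05,0,0]' -1 20
python3 -m inch '[-3.4,-1.05,0,0, -3.4,-1.05,0,0, -3.4,-1.05,0,0, -3.4,-1.05,0,0, -3.4,-1.05,0,0]'
python3 -m inch '[-3.4,-1.05,0,0, -3.4,-1.05,0,0, -3.4,-1.05,0,0, -3.4,-1.05,0,0, -3.4,-1.05,0,0]'
python3 -m inch '[0,0,1,0, 0,0,1,0, 0,0,1,0, 0,0,0,0, 0,0,0,0]'
python3 - <<'E'
from h import *
s=get_state(); i=eyes.camera_info("wrist"); im=eyes.read_camera("wrist"); cv2.imwrite("pics/w1.png",im[:,:,::-1])
import pickle; pickle.dump((s,i),open("w1.pkl","wb")); print(s["tcp_pos"],s["clock"],s["wrist_force"])
c=[.594,.287,.091]; print(totool(c,s), proj(i,c), proj(i,s["tcp_pos"]))
E
```

```text
clock: 0.52
tcp_pos: [0.2883, 0.4672, 0.2419]
orientation: [-0.0, 0.117, 0.993, -0.0]
wrist_force: [0.1, 0.5, 0.3]
finger_gap: 0.0259
grip_force: 0.0
clock: 0.93
tcp_pos: [0.4415, 0.3763, 0.2419]
orientation: [-0.0, 0.118, 0.993, -0.0]
wrist_force: [0.1, 1.5, -0.2]
finger_gap: -0.0001
grip_force: 0.0
clock: 1.35
tcp_pos: [0.5945, 0.2856, 0.2417]
orientation: [-0.0, 0.118, 0.993, -0.0]
wrist_force: [0.6, 0.2, -0.4]
finger_gap: 0.0002
grip_force: 0.0
clock: 1.77
tcp_pos: [0.5916, 0.2875, 0.2112]
orientation: [-0.001, 0.117, 0.993, -0.0]
wrist_force: [-0.9, 0.1, 0.2]
finger_gap: -0.0001
grip_force: 0.0
[0.59158907 0.28749215 0.21120835] 1.7667 [-0.94918446  0.12657389  0.19683354]
[-0.27530579  0.02343885 12.02017838] [[282.67706661 208.84817392]] [[282.88136006 276.05471506]]
```

View pics/w1.png

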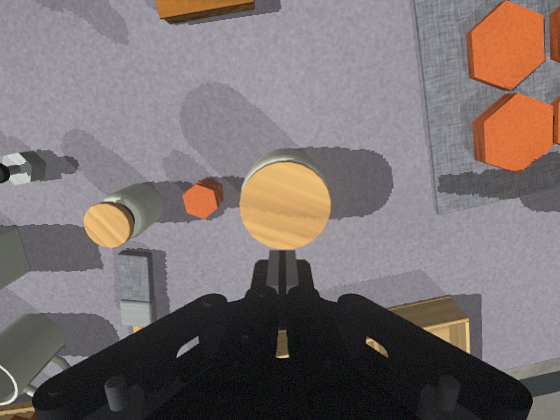

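The wide lid's centre is at about (285,205), almost exactly under the tool. I'll work out the small offset.

```bash
python3 - <<'E'
from h import *
import pickle; s,i=pickle.load(open("w1.pkl","rb")); p=onplane(i,(285,205),.091); print(p,totool(p,s))
E
python3 -m inch '[-0.1,0,3,0, 0,0,3,0, 0,0,2.2,0, 0,0,0.8,0, 0,0,0,0]'
python3 -m inch '[0,0,0.3,0, 0,0,0.2,0, 0,0,0.1,0, 0,0,0,0, 0,0,0,0]'
```

```text
[0.59102728 0.28980639 0.091     ] [ 0.07896586  0.22744978 12.02078315]
clock: 2.23
tcp_pos: [0.5926, 0.2868, 0.1206]
orientation: [-0.002, 0.117, 0.993, -0.001]
wrist_force: [0.5, -0.3, 0.9]
finger_gap: 0.0
grip_force: 0.0
clock: 2.65
tcp_pos: [0.595, 0.2868, 0.1173]
orientation: [0.001, 0.118, 0.993, 0.0]
wrist_force: [-0.4, -0.5, 0.6]
finger_gap: -0.0001
grip_force: 0.0
```

```bash
python3 -m inch '[0.2,0.2,0.3,0, 0,0,0.3,0, 0,0,0.3,0, 0,0,0,0, 0,0,0,0]'
python3 -m inch '[0,0,0.15,0, 0,0,0.15,0, 0,0,0.1,0, 0,0,0,0, 0,0,0,0]'
python3 -m inch '[0,0,0.1,0, 0,0,0.1,0, 0,0,0.1,0, 0,0,0,0, 0,0,0,0]'
```

```text
clock: 3.07
tcp_pos: [0.5926, 0.2889, 0.1068]
orientation: [-0.0, 0.118, 0.993, -0.0]
wrist_force: [-0.1, 0.2, 0.2]
finger_gap: 0.0
grip_force: 0.0
clock: 3.48
tcp_pos: [0.5929, 0.289, 0.1033]
orientation: [-0.0, 0.118, 0.993, 0.0]
wrist_force: [-0.2, -0.3, -0.5]
finger_gap: 0.0001
grip_force: 0.0
clock: 3.9
tcp_pos: [0.5931, 0.2891, 0.1004]
orientation: [0.0, 0.118, 0.993, 0.0]
wrist_force: [-0.7, -1.0, 1.8]
finger_gap: -0.0003
grip_force: 1.0
```

```bash
python3 -m inch '[0,0,0.1,0, 0,0,0.1,0, 0,0,0.1,0, 0,0,0.1,0, 0,0,0,0]'
python3 -m inch '[0,0,0.1,0, 0,0,0.1,0, 0,0,0,0, 0,0,0,0, 0,0,0,0]'
```

```text
clock: 4.32
tcp_pos: [0.593, 0.289, 0.0961]
orientation: [0.0, 0.118, 0.993, 0.0]
wrist_force: [1.0, -0.0, 1.0]
finger_gap: 0.0
grip_force: 0.6
clock: 4.73
tcp_pos: [0.593, 0.289, 0.0941]
orientation: [-0.0, 0.118, 0.993, 0.0]
wrist_force: [0.7, 0.8, 0.8]
finger_gap: 0.0
grip_force: 0.4
```

```bash
for k in 1; do python3 -m inch '[0,0,0.05,0, 0,0,0.05,0, 0,0,0,0, 0,0,0,0, 0,0,0,0]'; done
python3 -m inch '[0,0,0.05,0, 0,0,0,0, 0,0,0,0, 0,0,0,0, 0,0,0,0]'
```

```text
clock: 5.15
tcp_pos: [0.593, 0.289, 0.0933]
orientation: [0.0, 0.118, 0.993, 0.0]
wrist_force: [0.6, -0.8, 2.1]
finger_gap: -0.0002
grip_force: 1.0
clock: 5.57
tcp_pos: [0.593, 0.289, 0.093]
orientation: [0.0, 0.118, 0.993, 0.0]
wrist_force: [-0.8, -1.1, 3.8]
finger_gap: -0.0001
grip_force: 1.7
```

```bash
python3 -m inch '[0,0,0.05,0, 0,0,0,0, 0,0,0,0, 0,0,0,0, 0,0,0,0]'
python3 -m inch '[0,0,0.05,0, 0,0,0,0, 0,0,0,0, 0,0,0,0, 0,0,0,0]'
```

```text
clock: 5.98
tcp_pos: [0.593, 0.2891, 0.0927]
orientation: [0.0, 0.118, 0.993, 0.0]
wrist_force: [-0.4, 0.4, 4.8]
finger_gap: -0.0003
grip_force: 2.6
clock: 6.4
tcp_pos: [0.593, 0.289, 0.0926]
orientation: [0.0, 0.118, 0.993, 0.0]
wrist_force: [-1.5, -1.0, 7.2]
finger_gap: -0.0002
grip_force: 3.5
```

The wide lid is home: the force ramps against the gasket to about 7 N with the tip at about 81.6 mm. I'll retreat upward and move over the tall canister.

```bash
python3 -m inch '[0,0,-1,0, 0,0,-3.2,0, 0,0,-3.6,0, 0,0,-3.6,0, 0,0,-2,0]'
python3 -m inch '[-0.67,-3.8,0,0, -0.67,-3.8,0,0, -0.67,-3.8,0,0, -0.67,-3.8,0,0, -0.67,-3.8,0,0]'
python3 -m inch '[-0.67,-3.8,0,0, -0.67,-3.8,0,0, -0.67,-3.8,0,0, -0.67,-3.8,0,0, -0.67,-3.8,0,0]'
python3 -m inch '[-0.67,-3.8,0,0, -0.67,-3.8,0,0, -0.67,-3.8,0,0, -0.67,-3.8,0,0, -0.67,-3.8,0,0]'
python3 -m inch '[0,0,0,0, 0,0,0,0, 0,0,0,0, 0,0,0,0, 0,0,0,0]'
python3 - <<'E'
from h import *
s=get_state(); i=eyes.camera_info("wrist"); im=eyes.read_camera("wrist"); cv2.imwrite("pics/w2.png",im[:,:,::-1])
import pickle; pickle.dump((s,i),open("w2.pkl","wb")); print(s["tcp_pos"],s["clock"])
c=[.556,-.291,.141]; print(totool(c,s), proj(i,c))
E
```

```text
clock: 6.82
tcp_pos: [0.5937, 0.2894, 0.2303]
orientation: [0.002, 0.118, 0.993, 0.001]
wrist_force: [0.5, 0.1, -0.4]
finger_gap: 0.0
grip_force: 0.0
clock: 7.23
tcp_pos: [0.5804, 0.095, 0.2258]
orientation: [-0.0, 0.117, 0.993, 0.0]
wrist_force: [-0.2, 0.6, -0.1]
finger_gap: -0.0003
grip_force: 0.0
clock: 7.65
tcp_pos: [0.5686, -0.0978, 0.2259]
orientation: [-0.0, 0.118, 0.993, 0.0]
wrist_force: [0.5, 0.2, -0.1]
finger_gap: 0.0
grip_force: 0.0
clock: 8.07
tcp_pos: [0.5568, -0.2904, 0.2258]
orientation: [-0.0, 0.118, 0.993, 0.0]
wrist_force: [0.5, -0.4, -1.4]
finger_gap: -0.0001
grip_force: 0.0
clock: 8.48
tcp_pos: [0.5577, -0.2872, 0.2259]
orientation: [-0.0, 0.117, 0.993, 0.0]
wrist_force: [-0.6, 0.6, -0.1]
finger_gap: -0.0002
grip_force: 0.0
[ 0.55769475 -0.2871548   0.22594858] 8.4833
[ 0.07388262 -0.41625141  8.49473124] [[277.04753099 218.26501271]]
```

View pics/w2.png

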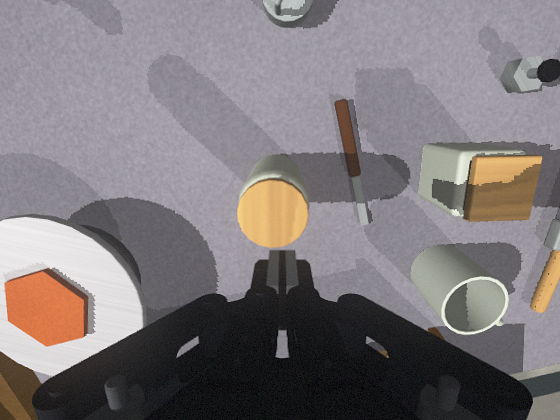

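The tall lid's centre is at about (273,213), and the square lid's at about (505,187). The knife is clear of the tall canister.

```bash
python3 - <<'E'
from h import *
import pickle; s,i=pickle.load(open("w2.pkl","rb")); p=onplane(i,(273,213),.141); print(p,totool(p,s)); print(onplane(i,(505,187),.106))
E
```

```text
[ 0.55116245 -0.29299455  0.141     ] [ 0.49824666 -0.72238341  8.49471923]
[ 0.58620709 -0.09175905  0.106     ]
```

```bash
python3 -m inch '[0.25,-0.35,1.5,0, 0.25,-0.35,2.5,0, 0,0,1.6,0, 0,0,0.6,0, 0,0,0,0]'
python3 -m inch '[0,0,0.2,0, 0,0,0.1,0, 0,0,0,0, 0,0,0,0, 0,0,0,0]'
```

```text
clock: 8.95
tcp_pos: [0.5503, -0.2927, 0.1622]
orientation: [-0.001, 0.117, 0.993, 0.001]
wrist_force: [0.1, 0.5, -0.0]
finger_gap: 0.0002
grip_force: 0.0
clock: 9.37
tcp_pos: [0.5514, -0.2946, 0.1616]
orientation: [0.001, 0.118, 0.993, -0.0]
wrist_force: [0.4, -0.1, -0.1]
finger_gap: -0.0004
grip_force: 0.0
```

```bash
python3 -m inch '[0,0.1,0.2,0, 0,0,0.2,0, 0,0,0.2,0, 0,0,0.1,0, 0,0,0,0]'
python3 -m inch '[0,0,0.1,0, 0,0,0.1,0, 0,0,0.1,0, 0,0,0.1,0, 0,0,0,0]'
python3 -m inch '[0,0,0.1,0, 0,0,0.1,0, 0,0,0.1,0, 0,0,0.1,0, 0,0,0,0]'
```

```text
clock: 9.78
tcp_pos: [0.551, -0.2932, 0.1532]
orientation: [-0.0, 0.118, 0.993, 0.0]
wrist_force: [0.3, 0.0, -0.1]
finger_gap: -0.0
grip_force: 0.0
clock: 10.2
tcp_pos: [0.5513, -0.2934, 0.1499]
orientation: [0.0, 0.118, 0.993, -0.0]
wrist_force: [-1.2, 0.7, 1.9]
finger_gap: 0.0003
grip_force: 0.9
clock: 10.62
tcp_pos: [0.5513, -0.2934, 0.1455]
orientation: [0.0, 0.118, 0.993, 0.0]
wrist_force: [-0.6, 0.2, 1.1]
finger_gap: 0.0001
grip_force: 0.7
```

```bash
python3 -m inch '[0,0,0.1,0, 0,0,0.1,0, 0,0,0.05,0, 0,0,0,0, 0,0,0,0]'
python3 -m inch '[0,0,0.05,0, 0,0,0.05,0, 0,0,0,0, 0,0,0,0, 0,0,0,0]'
```

```text
clock: 11.03
tcp_pos: [0.5513, -0.2934, 0.1431]
orientation: [0.0, 0.118, 0.993, 0.0]
wrist_force: [0.7, -0.3, 0.2]
finger_gap: -0.0002
grip_force: 0.5
clock: 11.45
tcp_pos: [0.5514, -0.2934, 0.1428]
orientation: [0.0, 0.118, 0.993, -0.0]
wrist_force: [-0.5, -0.4, 5.2]
finger_gap: -0.0004
grip_force: 2.6
```

```bash
python3 -m inch '[0,0,0.05,0, 0,0,0,0, 0,0,0,0, 0,0,0,0, 0,0,0,0]'
python3 -m inch '[0,0,0.03,0, 0,0,0,0, 0,0,0,0, 0,0,0,0, 0,0,0,0]'
```

```text
clock: 11.87
tcp_pos: [0.5514, -0.2934, 0.1426]
orientation: [0.0, 0.118, 0.993, -0.0]
wrist_force: [-2.1, 1.8, 6.3]
finger_gap: -0.0001
grip_force: 3.4
clock: 12.28
tcp_pos: [0.5514, -0.2935, 0.1426]
orientation: [0.001, 0.118, 0.993, -0.0]
wrist_force: [-1.0, -0.1, 8.0]
finger_gap: 0.0005
grip_force: 4.1
```

The tall lid is home at about 8 N. Next is the square canister.

```bash
python3 -m inch '[0,0,-1,0, 0,0,-2.5,0, 0,0,-2.5,0, 0,0,0,0, 0.2,3.4,0,0]'
python3 -m inch '[0.2,3.4,0,0, 0.2,3.4,0,0, 0.2,3.4,0,0, 0.2,3.4,0,0, 0.3,3.4,0,0]'
python3 -m inch '[0,0,0,0, 0,0,0,0, 0,0,0,0, 0,0,0,0, 0,0,0,0]'
python3 - <<'E'
from h import *
s=get_state(); i=eyes.camera_info("wrist"); im=eyes.read_camera("wrist"); cv2.imwrite("pics/w3.png",im[:,:,::-1])
import pickle; pickle.dump((s,i),open("w3.pkl","wb")); print(s["tcp_pos"],s["clock"])
c=[.5865,-.0917,.106]; print(totool(c,s), proj(i,c))
E
```

```text
clock: 12.7
tcp_pos: [0.558, -0.2649, 0.2032]
orientation: [0.002, 0.121, 0.993, -0.002]
wrist_force: [1.3, -0.1, 0.0]
finger_gap: 0.0001
grip_force: 0.0
clock: 13.12
tcp_pos: [0.5863, -0.0904, 0.2013]
orientation: [-0.0, 0.118, 0.993, 0.0]
wrist_force: [1.0, 0.3, -0.1]
finger_gap: -0.0001
grip_force: 0.0
clock: 13.53
tcp_pos: [0.5861, -0.0933, 0.2013]
orientation: [-0.0, 0.119, 0.993, -0.0]
wrist_force: [-1.0, -0.1, 0.2]
finger_gap: 0.0001
grip_force: 0.0
[ 0.5861023  -0.09326395  0.20132971] 13.5333
[-3.80429779e-03  1.62207321e-01  9.53295635e+00] [[284.44189734 214.89105967]]
```

View pics/w3.png

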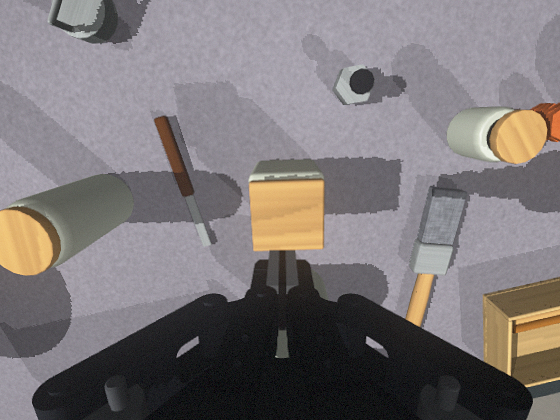

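The square lid's centre is at about (287,214), within 2–3 mm of under the tool. The tall lid at left looks seated and its canister is standing. I'll descend.

```bash
python3 -m inch '[0,0.15,2,0, 0,0.15,2.5,0, 0,0,2,0, 0,0,1,0, 0,0,0,0]'
python3 -m inch '[0,0,0.2,0, 0,0,0.2,0, 0,0,0.1,0, 0,0,0,0, 0,0,0,0]'
python3 -m inch '[0,0,0.1,0, 0,0,0.1,0, 0,0,0.1,0, 0,0,0.1,0, 0,0,0,0]'
python3 -m inch '[0,0,0.1,0, 0,0,0.1,0, 0,0,0.1,0, 0,0,0.1,0, 0,0,0,0]'
```

```text
clock: 14.0
tcp_pos: [0.5851, -0.0894, 0.1238]
orientation: [-0.002, 0.118, 0.993, 0.0]
wrist_force: [0.2, 0.9, -0.2]
finger_gap: -0.0001
grip_force: 0.0
clock: 14.42
tcp_pos: [0.5874, -0.0892, 0.1223]
orientation: [0.001, 0.118, 0.993, -0.0]
wrist_force: [-0.3, 0.0, -0.1]
finger_gap: -0.0003
grip_force: 0.0
clock: 14.83
tcp_pos: [0.5868, -0.0889, 0.1172]
orientation: [-0.0, 0.118, 0.993, 0.0]
wrist_force: [0.2, 0.2, -0.9]
finger_gap: -0.0001
grip_force: 0.0
clock: 15.25
tcp_pos: [0.587, -0.089, 0.1135]
orientation: [0.0, 0.118, 0.993, 0.0]
wrist_force: [-0.8, -0.4, 2.4]
finger_gap: -0.0002
grip_force: 0.7
```

```bash
python3 -m inch '[0,0,0.1,0, 0,0,0.1,0, 0,0,0.1,0, 0,0,0.1,0, 0,0,0,0]'
python3 -m inch '[0,0,0.1,0, 0,0,0.05,0, 0,0,0,0, 0,0,0,0, 0,0,0,0]'
python3 -m inch '[0,0,0.05,0, 0,0,0,0, 0,0,0,0, 0,0,0,0, 0,0,0,0]'
```

```text
clock: 15.67
tcp_pos: [0.587, -0.089, 0.1092]
orientation: [0.0, 0.118, 0.993, 0.0]
wrist_force: [-0.3, 0.4, 1.4]
finger_gap: -0.0002
grip_force: 0.5
clock: 16.08
tcp_pos: [0.587, -0.0891, 0.1079]
orientation: [0.0, 0.118, 0.993, 0.0]
wrist_force: [-0.6, 0.9, 2.3]
finger_gap: -0.0001
grip_force: 0.9
clock: 16.5
tcp_pos: [0.587, -0.089, 0.1078]
orientation: [0.0, 0.118, 0.993, 0.0]
wrist_force: [-1.4, 0.4, 4.8]
finger_gap: 0.0001
grip_force: 2.6
```

```bash
python3 -m inch '[0,0,0.08,0, 0,0,0,0, 0,0,0,0, 0,0,0,0, 0,0,0,0]'
python3 -m inch '[0,0,-1,0, 0,0,-2.5,0, 0,0,-3.5,0, 0,0,-3.5,0, 0,0,-1.5,0]'
python3 -m inch '[3,0,0,0, 3,0,0,0, 3,0,0,0, 3,0,0,0, 0,0,0,0]'
python3 - <<'E'
from h import *
for n in("scene","side"): 
    im=eyes.read_camera(n)[:,:,::-1]
    cv2.imwrite(f"pics/{n}1.png",cv2.resize(im[150:330,90:470] if n=="scene" else im[110:400,150:410],None,fx=2,fy=2,interpolation=2))
E
```

```text
clock: 16.92
tcp_pos: [0.587, -0.089, 0.1074]
orientation: [0.0, 0.118, 0.993, -0.0]
wrist_force: [-2.0, 1.4, 8.0]
finger_gap: -0.0
grip_force: 3.9
clock: 17.33
tcp_pos: [0.5884, -0.0895, 0.2315]
orientation: [0.003, 0.118, 0.993, -0.0]
wrist_force: [1.2, -0.8, 0.8]
finger_gap: 0.0002
grip_force: 0.0
clock: 17.75
tcp_pos: [0.4644, -0.0591, 0.2263]
orientation: [-0.003, 0.117, 0.993, 0.0]
wrist_force: [-1.1, 0.2, -0.1]
finger_gap: 0.0002
grip_force: 0.0
```

View pics/scene1.png

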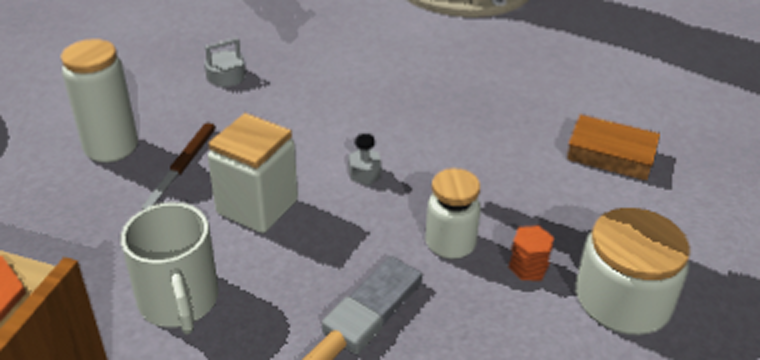

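View pics/side1.png

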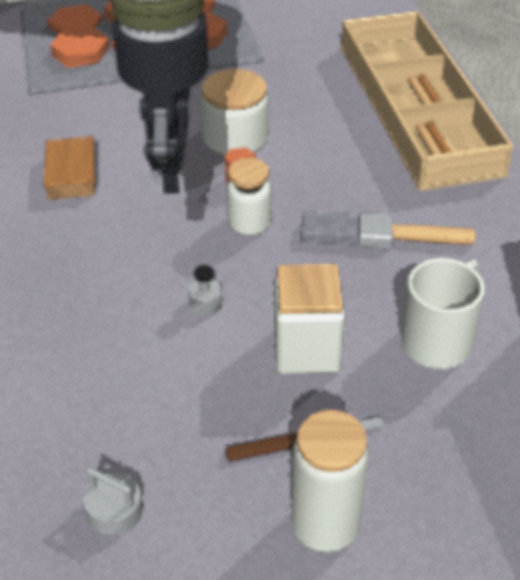

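Both crops show the wide, tall and square lids closed with no black gap. The small lid is still up, with its seal visible at about (455,203) in the scene crop, and everything else is in place.

```bash
python3 -c "
from workcell import env; print(env.hand_in())"
```

```text
the job is handed in; nothing more can be done
None
```

I pressed the wide, tall and square lids home in that order. The small canister's lid is still up, nothing else on the bench looks moved, and the job is handed in at about 18 s on the clock; the judge returned no verdict.

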